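# Vent a refillable pressure sprayer and take off its head

## Task

The refillable pressure sprayer in the bench holder (the bottle with the nozzle button on its head, not the plain-capped one) is to be refilled. First let its pressure out: press the nozzle button on top all the way down and let it spring back up while the head is still screwed on. Then unscrew the head, whose thread may be right-hand or left-hand, so try both ways and find out; lift it straight off and finish still holding it in the gripper, level, about 10 cm above the bottle, leaving the other things on the bench where they lie.

Things in the scene. Friction and masses are not known exactly. Their poses are not given: they have to be found in the camera images.
- sprayer: the pressure sprayer: aluminium bottle 60 mm across, clamped upright and immovable in one of the two places of the bench holder (bar 276 x 80 x 20 mm; two steel cups 72 mm across, to 54 mm above the bench, axes 160 mm apart). Origin: centre of the bottle's underside, 20 mm above the bench; z up along its axis
- head: the sprayer's black spray head, a loose part of 0.1 to 0.2 kg, screwed on the neck and on the bottle's axis. Origin: centre of its underside, 104 mm above the sprayer's origin when screwed on; z up. From the origin up: plain skirt 44 mm across to 26 mm, knurled round grip band 46 mm across from 26 to 42 mm, low cone to 47 mm, then the nozzle button
- head_grip (a point): centre of the head's knurled grip band, on its axis, 34 mm above the head's origin (158 mm above the bench when screwed on): grip here from above, in any yaw; fingertips may reach 30 mm below it without touching the bottle. A grip of 30 to 70 N turns it freely and slips harmlessly at a stop; forcing it harder against a stop jams it
- thread (a point): centre of the rim of the sprayer's neck, 130 mm above the sprayer's origin, hidden in the head. Coarse quick thread, right- or left-hand, differing from start to start, unseen. The tightening way the head meets a hard stop within 0.15 rad. The loosening way (counter-clockwise from above if right-hand) it turns freely, comes free at about 0.9 rad and meets a stop at about 1.3: lift at 1.1
- nozzle_top (a point): centre of the top of the nozzle button when it is up, on the head's axis, 59 mm above the head's origin (183 mm above the bench). The button is a grey cylinder 21 mm across that stands 12 mm out of the head's cone, with a small brass nozzle on its side
- nozzle (a joint): travel of the nozzle button: 0 up, 0.006 m fully down; a spring pushes it up, about 2 N at the start and 5.5 N fully down
- refill: the plain refill bottle, closed, in the holder's other place, 160 mm from the sprayer on either side of it: the same bottle with a plain black cap 44 mm across, no button, 136 mm high from its origin at the centre of its underside, 20 mm above the bench. Fixed; leave it alone
- hex_key: black L-shaped hex key 35 x 101 x 6 mm lying before the holder; leave it. Origin: centre of its underside
- t_nut: small steel slot nut 16 x 30 x 14 mm before the holder; leave it. Origin: centre of its underside
- marker: black marker pen 12 x 137 x 14 mm behind the holder; leave it. Origin: centre of its underside
- bracket: grey die-cast corner bracket 42 x 42 x 42 mm to the right; leave it. Origin: centre of its underside
- screwdriver: orange-handled screwdriver 29 x 208 x 29 mm to the right; leave it. Origin: centre of its underside
- tape_roll: roll of packing tape 94 mm across, 48 mm high, lying flat to the left; leave it. Origin: centre of its underside
There are look-alikes about, which are no part of the job. What is shaped like the head but blue, orange or red is not meant.

How it is judged:
On the way, in this order (a step that is already met when the one before it is completed fails the run):
1. the nozzle button is pressed all the way down (at least 4.5 of its 6 mm) with the head still screwed on (value of joint nozzle above 0.0045 m and z of head in the frame of sprayer below 0.108 m and angle between the x axis of head and the x axis of sprayer, either way round below 0.4 rad), for 0.1 s.
2. the button has sprung back up, the head still screwed on (value of joint nozzle below 0.0015 m and z of head in the frame of sprayer below 0.108 m and angle between the x axis of head and the x axis of sprayer, either way round below 0.4 rad), for 0.1 s.
3. the head is unscrewed (turned by more than 0.7 rad) while still down on the neck (within 10 mm) (angle between the x axis of head and the x axis of sprayer, either way round above 0.7 rad and z of head in the frame of sprayer below 0.114 m), for 0.05 s.
At the end, for the whole second after the job is handed in: The gripper holds the head still, with nothing else carrying it, 50 to 170 mm above its screwed-on height, within 50 mm of the bottle's axis, tilted less than 0.25 rad, button up (z of head in the frame of sprayer between 0.154 and 0.274 m and horizontal distance between head and sprayer below 0.05 m and angle between head's own z axis and vertical below 0.25 rad and contact force between the fingers and head above 2 N and contact force between head and sprayer below 0.2 N and contact force between head and refill below 0.2 N and linear speed of head below 0.03 m/s and value of joint nozzle below 0.0015 m); the arm keeps its last pose, push and grip.
It fails at once if one of the things lying about is moved by more than 30 mm (distance of any of hex_key, t_nut, marker, bracket, screwdriver, tape_roll from where it was at the start of the episode above 0.03 m).
It also fails if it takes over 54 s, if anything falls off the work surface, if the arm or the gripper's body presses on something with over 40 N, if the wrist force passes 120 N, or if a joint passes its speed limit or range.

## Robot

A 7-joint arm with a two-finger parallel gripper is mounted at the origin on a cart in front of the work surface, level with it; the furniture and walls round the work are solid. World frame = base frame: x ahead of the robot, y to its left, z up, the work surface at z = 0. Lengths are in m, angles in rad, forces in N, time in s.
With the tool pointing down it reaches from about 0.35 to 0.775 m from the base axis. Payload 3.1 kg.
Tool frame: the origin (TCP) lies at the centre of the arm's flange, where the gripper is bolted on; the fingertips stand 173 mm ahead of it and the grasp point (between the pads) lies 155 mm ahead of it; z points along the fingers, y is the direction in which the jaws open and shut (so a half turn about z gives the same grasp; the last joint's range is limited). The gripper opens to 85 mm and grips with 20 to 120 N. Pads are 22 mm wide; open, the fingers measure 114 mm over their backs; the gripper's body (76 mm by 85 mm) begins 54 mm behind the grasp point. The pads swing forward as they close: fully open they stand 13 mm farther back than shut.
Start: joints at [-1.383, 0.311, 0.014, 1.512, -0.004, 1.319, -0.027], TCP at [0.125, 0.536, 0.405] pointing down, gripper open.
Joint ranges: [-2.7, 2.7], [-0.3, 1.91], [-1.27, 1.3], [0.12, 2.57], [-1.44, 4.58], [0.2, 2.03], [-3.05, 3.05]. Speed limits (rad/s): [2.79, 2.79, 3.14, 3.14, 3.14, 3.14, 3.14].

## Interface

Orientations are given as a rotation vector (axis times angle).
In Python, from workcell import env gives the robot as it stands.
- The arm moves only by the shell command python3 -m handwheel 'ROWS' [OPENING]. ROWS is JSON, a list of rows, each an object with "slide": the shift along the tool's x, y, z in m, a list of three; "yaw": the turn about the tool's z in degrees. A call has 1 to 12 rows; each row shifts and turns the commanded pose from where the row before left it, along the tool's axes as they then stand; what a row does not reach is not made up. A row lasts 1/8 s, in which the tool goes at most 62.5 mm and 10.7 degrees, less where a joint would pass 70% of its speed; a pose out of reach is approached as far as the arm can. A call with a gripper value outside its range is refused whole. OPENING is the opening, from 0 (shut) to 1 (fully open), set as the call begins (- or left out, the last holds). The fingers move at their own pace and stop on an object; the grip force is fixed at half the most. Time passes only in rows, so rows that do not move let the fingers close. It gives the time, the measured TCP pose, the force and the opening at its end, in the units of the state.
- env.read_state(): the state, without advancing time (a new reading comes with each control period).
- env.grab_frame(name): name is "scene" or "top" or "wrist"; returns the picture (384x512x3 uint8, red, green, blue); there is no depth.
- env.camera_params(name): a dict with "vertical_fov" (degrees; the focal length in pixels is half the picture's height over the tangent of half this angle, whatever the lens; pixels are square), "cx", "cy" (the principal point, pixels), "rvec" (rotation vector, rad) and "tvec" (3), from world to camera coordinates, as OpenCV has them; the wrist camera has in their place "mount" (4x4, takes a point from camera to tool coordinates, whose origin is the TCP and whose axes are the flange's). Camera axes: x right, y down, z forward; pixel columns grow to the right and rows downward; lengths in m; the calibration is good to about 2 mm. A picture is of the moment at which its call begins: read the wrist's pose just before it. camera_params takes no time and is no camera call.
- env.sign_off(): hands the job in, once; it reports no verdict.
The state is a dict: "time": time; "joints": joint angles; "qd": joint speeds; "tau": joint torques, N m; "ee_pos": TCP position; "tool_rot": TCP orientation; "wrist_force": force on the tool from outside, world axes, zero at the start; "moment": the same for the moment, N m; "width": finger opening in m.
Only numpy, scipy, OpenCV 4.12 (cv2) and the standard library are available. Lean on these libraries where they do the work, as an engineer would, in place of code of your own. Each camera call takes 0.05 s, during which the arm holds its last target. There are 200 camera calls.

## Working session

There is one attempt and no reset: what is moved stays moved. The work goes in short steps, Python scripts to look and compute and a shell command to move; the robot and the scene stay as the last step left them, time stands still between calls to the robot, and variables do not carry over. Pictures are saved under pics/ and viewed, about 8 in all and at most 12, crops included, and the job is handed in when it is done.

```bash
mkdir -p pics; cat > h.py <<'E'
from workcell import env
import numpy as np, cv2
from scipy.spatial.transform import Rotation as R
def cam(n,st=None):
    p=env.camera_params(n); f=192/np.tan(np.radians(p["vertical_fov"])/2)
    K=np.array([[f,0,p["cx"]],[0,f,p["cy"]],[0,0,1]])
    if "mount" in p:
        T=np.eye(4);T[:3,:3]=R.from_rotvec(st["tool_rot"]).as_matrix();T[:3,3]=st["ee_pos"]
        W=np.linalg.inv(T@np.array(p["mount"]));return K,W[:3,:3],W[:3,3],p
    return K,R.from_rotvec(p["rvec"]).as_matrix(),np.array(p["tvec"]),p
def ray(c,u,v,z):
    K,Rm,t=c[:3];d=Rm.T@np.linalg.solve(K,[u,v,1]);o=-Rm.T@t
    return o+d*(z-o[2])/d[2]
def proj(c,X):
    K,Rm,t=c[:3];q=K@(Rm@np.array(X)+t);return q[:2]/q[2]
E
python3 - <<'E'
from h import *
s=env.read_state();print(s)
for n in("scene","top"):
    cv2.imwrite(f"pics/{n}0.png",env.grab_frame(n)[:,:,::-1]);print(env.camera_params(n))
print(env.camera_params("wrist"))
E
```

```text
{'time': 0.0, 'joints': array([-1.38272544,  0.31174592,  0.01402859,  1.51308306, -0.0044041 ,
        1.31927268, -0.0271851 ]), 'qd': array([ 1.76476357e-05, -6.57351679e-04, -1.17462044e-03, -2.81614101e-04,
        9.35554252e-04, -3.94034755e-04,  3.98997097e-04]), 'tau': array([-2.46780364e-04, -3.79915309e+01,  1.45846079e-01, -2.30591834e+01,
        1.23408114e-02,  1.42801166e-02, -2.78514555e-06]), 'ee_pos': array([0.12517656, 0.53521732, 0.40359909]), 'tool_rot': array([-0.36002234, -3.12071467,  0.00388255]), 'wrist_force': array([0.01460685, 0.83469465, 0.13379645]), 'moment': array([-0.05110124,  0.01412452, -0.02479141]), 'width': 0.08566692038683706}
{'vertical_fov': 43.91009319930963, 'cx': 254.22664406286427, 'cy': 189.43181836145192, 'rvec': array([ 2.00414656, -0.84821936,  0.46011881]), 'tvec': array([-0.40387088,  0.28782897,  1.00298801])}
{'vertical_fov': 57.80382230510202, 'cx': 253.45990078583873, 'cy': 182.1375899076288, 'rvec': array([ 2.21448506, -2.1749862 ,  0.08022796]), 'tvec': array([-0.06889269,  0.50433625,  0.94590045])}
{'vertical_fov': 68.74393174972741, 'cx': 259.9049582845894, 'cy': 190.26857707742212, 'mount': array([[ 6.06730940e-05, -9.63483103e-01, -2.67769129e-01,
         6.96890323e-02],
       [ 9.99999336e-01,  3.66493157e-04, -1.09212332e-03,
         8.36109239e-04],
       [ 1.15037792e-03, -2.67768885e-01,  9.63482486e-01,
         3.10012026e-02],
       [ 0.00000000e+00,  0.00000000e+00,  0.00000000e+00,
         1.00000000e+00]])}
```

View pics/scene0.png

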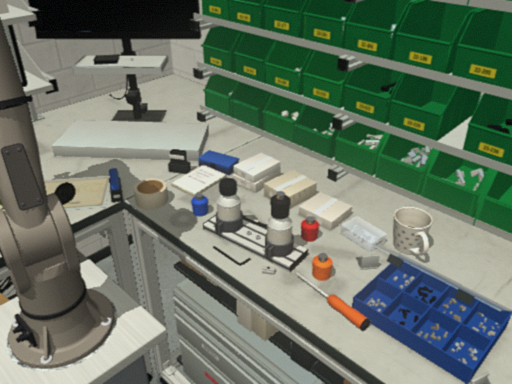

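View pics/top0.png

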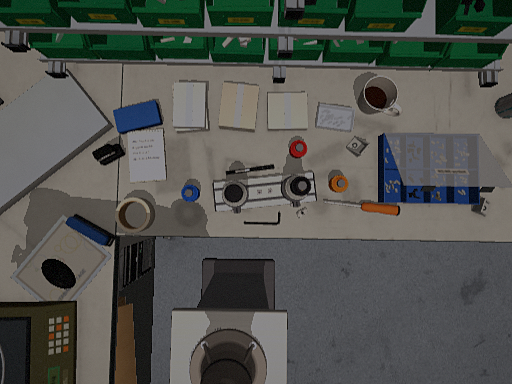

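The scene view shows two black-topped bottles, at (228,205) and (280,225). Other head-shaped things are blue (200,205), red (310,230) and orange (321,267), so those three are out. The right-hand bottle, around (298,186) in the top view, seems to have the grey button. I'll check that in a close crop.

```bash
python3 - <<'E'
from h import *
a=cv2.imread("pics/scene0.png")[165:275,185:345];b=cv2.imread("pics/top0.png")[155:230,200:330]
a=cv2.resize(a,(640,440)[:2],interpolation=cv2.INTER_CUBIC)
b=cv2.resize(b,(0,0),fx=5,fy=5,interpolation=cv2.INTER_CUBIC)[:,:640]
o=np.zeros((440+375,640,3),np.uint8);o[:440]=a;o[440:440+len(b),:b.shape[1]]=b
o=cv2.convertScaleAbs(o,alpha=1.4,beta=25)
cv2.imwrite("pics/crop0.png",cv2.resize(o,(470,598)))
c=cam("top");k=cam("scene")
for u,v in((235,192),(298,186)):
    X=ray(c,u,v,.17);print(X,proj(k,X))
E
```

```text
[ 0.47218035 -0.01588238  0.17      ] [228.64486963 176.29543028]
[ 0.48876531 -0.16193153  0.17      ] [276.75136002 196.07509041]
```

View pics/crop0.png

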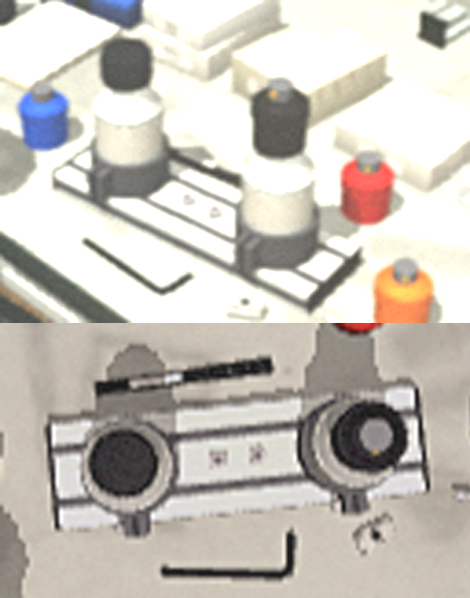

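The crop confirms it: the right bottle (top about (302,185), scene about (281,194)) has the grey button with the brass nozzle, and the left one has a plain cap. Next I triangulate and work out the approach.

```bash
cat >> h.py <<'E'
def tri(cs,px):
    A=[]
    P=[]
    for c,(u,v) in zip(cs,px): P.append(c[0]@np.c_[c[1],c[2]])
    X=cv2.triangulatePoints(P[0],P[1],np.array(px[0],float),np.array(px[1],float))[:,0];return X[:3]/X[3]
def toolframe(s):
    return R.from_rotvec(s["tool_rot"]).as_matrix()
E
python3 - <<'E'
from h import *
c=cam("top");k=cam("scene")
X=tri([c,k],[(302.4,185.3),(280.7,194.3)]);print("tri",X, "plane",ray(c,302.4,185.3,.183),ray(k,280.7,194.3,.183))
s=env.read_state();M=toolframe(s);print(M.round(3))
g=X[:2];p0=s["ee_pos"][:2]
# arc path: radius & azimuth interpolation, yaw follows azimuth
a0,r0=np.arctan2(p0[1],p0[0]),np.hypot(*p0);a1,r1=np.arctan2(g[1],g[0])+0,np.hypot(*g)-.05
N=16;p=p0;Rm=M
for i in range(1,N+1):
    a=a0+(a1-a0)*i/N;r=r0+(r1-r0)*i/N;q=r*np.array([np.cos(a),np.sin(a)])
    d=Rm.T@np.r_[q-p,0];da=(a1-a0)/N
    Rm=R.from_rotvec([0,0,da]).as_matrix()@Rm;p=q
    print(d.round(3),"yaw",np.degrees(-da).round(2))
E
```

```text
tri [ 0.49075908 -0.17152575  0.17828724] plane [ 0.48985285 -0.17019178  0.183     ] [ 0.48569561 -0.17646851  0.183     ]
[[-0.974  0.228 -0.   ]
 [ 0.228  0.974 -0.002]
 [-0.    -0.002 -1.   ]]
[-0.057 -0.008  0.   ] yaw 6.01
[-0.056 -0.008  0.   ] yaw 6.01
[-0.056 -0.008  0.   ] yaw 6.01
[-0.055 -0.008  0.   ] yaw 6.01
[-0.055 -0.008  0.   ] yaw 6.01
[-0.054 -0.008  0.   ] yaw 6.01
[-0.054 -0.008  0.   ] yaw 6.01
[-0.053 -0.008  0.   ] yaw 6.01
[-0.053 -0.008  0.   ] yaw 6.01
[-0.052 -0.008  0.   ] yaw 6.01
[-0.052 -0.008  0.   ] yaw 6.01
[-0.051 -0.008  0.   ] yaw 6.01
[-0.051 -0.008  0.   ] yaw 6.01
[-0.05  -0.008  0.   ] yaw 6.01
[-0.05  -0.008  0.   ] yaw 6.01
[-0.049 -0.008  0.   ] yaw 6.01
```

```bash
python3 -m handwheel '[{"slide":[-0.056,-0.008,0],"yaw":6},{"slide":[-0.056,-0.008,0],"yaw":6},{"slide":[-0.056,-0.008,0],"yaw":6},{"slide":[-0.055,-0.008,0],"yaw":6},{"slide":[-0.055,-0.008,0],"yaw":6},{"slide":[-0.054,-0.008,0],"yaw":6},{"slide":[-0.054,-0.008,0],"yaw":6},{"slide":[-0.053,-0.008,0],"yaw":6}]' 0 && python3 -m handwheel '[{"slide":[-0.053,-0.008,0],"yaw":6},{"slide":[-0.052,-0.008,0],"yaw":6},{"slide":[-0.052,-0.008,0],"yaw":6},{"slide":[-0.051,-0.008,0],"yaw":6},{"slide":[-0.051,-0.008,0],"yaw":6},{"slide":[-0.05,-0.008,0],"yaw":6},{"slide":[-0.03,-0.008,0],"yaw":6},{"slide":[0,0,0],"yaw":0},{"slide":[0,0,0],"yaw":0}]'
python3 - <<'E'
from h import *
s=env.read_state();im=env.grab_frame("wrist");cv2.imwrite("pics/w1.png",im[:,:,::-1])
np.save("w1.npy",np.r_[s["ee_pos"],s["tool_rot"]])
print(s["ee_pos"],s["joints"],s["wrist_force"],s["width"]);print(toolframe(s).round(3));print(proj(cam("wrist",s),[.49,-.171,.183]))
E
```

```text
time: 1.1
ee_pos: [0.4451, 0.2445, 0.4042]
tool_rot: [-1.603, -2.702, 0.001]
wrist_force: [0.5, 0.6, -0.3]
width: 0.0002
time: 2.22
ee_pos: [0.4607, -0.0877, 0.4044]
tool_rot: [-2.458, -1.955, -0.001]
wrist_force: [0.4, -0.6, 0.4]
width: -0.0004
[ 0.46071007 -0.08766093  0.40441273] [-0.45809766  0.163296    0.70225928  1.74084376 -0.11098105  1.27788051
  0.04247088] [ 0.42795719 -0.62940338  0.44126671] -0.00038654150432088476
[[ 0.225  0.974 -0.   ]
 [ 0.974 -0.225  0.001]
 [ 0.001 -0.001 -1.   ]]
[322.27328591 300.34186296]
```

View pics/w1.png

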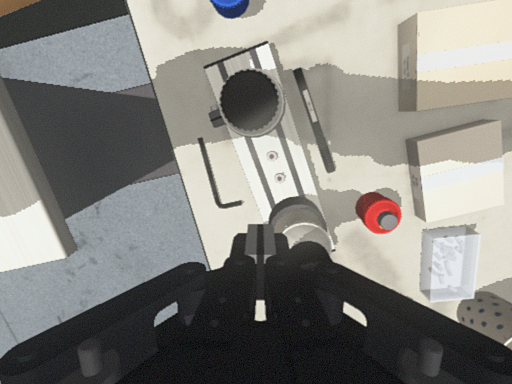

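The wrist view shows the refill cap at (250,100) and the sprayer's shoulder at (300,235), with the fingers hiding the head. I'll step past it so the head lies clear on the camera side.

```bash
python3 -m handwheel '[{"slide":[-0.044,0.012,0],"yaw":0},{"slide":[-0.044,0.012,0],"yaw":0},{"slide":[-0.043,0.012,0],"yaw":0},{"slide":[-0.043,0.011,0],"yaw":0},{"slide":[0,0,0],"yaw":0},{"slide":[0,0,0],"yaw":0},{"slide":[0,0,0],"yaw":0}]'
python3 - <<'E'
from h import *
s=env.read_state();im=env.grab_frame("wrist");cv2.imwrite("pics/w2.png",im[:,:,::-1])
np.savez("w2.npz",ee_pos=s["ee_pos"],tool_rot=s["tool_rot"])
print(s["ee_pos"],np.abs(s["qd"]).max());print(toolframe(s).round(3));print(proj(cam("wrist",s),[.49,-.171,.183]))
E
```

```text
time: 3.15
ee_pos: [0.4677, -0.2668, 0.4044]
tool_rot: [-2.456, -1.957, -0.002]
wrist_force: [-0.0, 0.3, 0.2]
width: 0.0005
[ 0.46767642 -0.26676736  0.40437229] 0.005916653697725279
[[ 0.223  0.975 -0.   ]
 [ 0.975 -0.223  0.002]
 [ 0.002 -0.    -1.   ]]
[263.62107941  63.24455145]
```

View pics/w2.png

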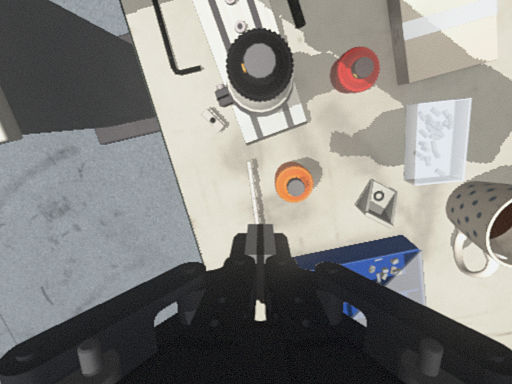

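Black knurled head at (260,66), with the grey button at about (261,61), within 3 px of the prediction. I'll refine its centre.

```bash
python3 - <<'E'
from h import *
im=cv2.imread("pics/w2.png");hsv=cv2.cvtColor(im,cv2.COLOR_BGR2HSV)
m=((hsv[...,2]>75)&(hsv[...,1]<70)).astype(np.uint8);mm=np.zeros_like(m);mm[38:85,240:285]=m[38:85,240:285]
n,l,st,ce=cv2.connectedComponentsWithStats(mm);i=1+np.argmax(st[1:,4]);print(st[i],ce[i])
(x,y),r=cv2.minEnclosingCircle(np.argwhere(l==i)[:,::-1].astype(np.float32).copy());print(x,y,r)
s=dict(np.load("w2.npz"));c=cam("wrist",s)
X=ray(c,*ce[i],.183);print("button",X)
# head silhouette black: band top z~.166
g=(hsv[...,2]<50).astype(np.uint8);b=np.zeros_like(g);b[25:105,222:298]=g[25:105,222:298]
b=cv2.morphologyEx(b,cv2.MORPH_OPEN,np.ones((7,7)))
q=np.argwhere(b)[:,::-1].astype(np.float32).copy();(x,y),r=cv2.minEnclosingCircle(q);print(x,y,r,ray(c,x,y,.164))
print("tool delta",toolframe(s).T@(np.r_[X[:2],s["ee_pos"][2]]-s["ee_pos"]))
E
```

```text
[243  43  33  36 926] [259.1663067   60.15550756]
258.58831787109375 60.294952392578125 17.893341064453125
button [ 0.48768171 -0.16864527  0.183     ]
0.0 0.0 0.0 [ 0.33165644 -0.09264665  0.164     ]
tool delta [ 0.10011112 -0.00242752  0.00016226]
```

```bash
python3 -m handwheel '[{"slide":[0.034,-0.001,0],"yaw":0},{"slide":[0.033,0,0],"yaw":0},{"slide":[0.033,0,0],"yaw":0},{"slide":[0,0,0.02],"yaw":0},{"slide":[0,0,0.02],"yaw":0},{"slide":[0,0,0.005],"yaw":0},{"slide":[0,0,0],"yaw":0},{"slide":[0,0,0],"yaw":0}]' 0
python3 -m handwheel '[{"slide":[0,0,0.002],"yaw":0},{"slide":[0,0,0.002],"yaw":0},{"slide":[0,0,0],"yaw":0},{"slide":[0,0,0],"yaw":0}]'
```

```text
time: 4.2
ee_pos: [0.4887, -0.1715, 0.3606]
tool_rot: [2.46, 1.952, 0.002]
wrist_force: [0.2, -0.3, 0.5]
width: -0.0002
time: 4.7
ee_pos: [0.4885, -0.1716, 0.356]
tool_rot: [2.461, 1.952, 0.001]
wrist_force: [-0.3, -0.3, 2.5]
width: -0.0002
```

Contact at tip height 0.183, as expected. Now pressing down.

```bash
python3 -m handwheel '[{"slide":[0,0,0.002],"yaw":0},{"slide":[0,0,0.002],"yaw":0},{"slide":[0,0,0],"yaw":0},{"slide":[0,0,0],"yaw":0}]'; python3 -m handwheel '[{"slide":[0,0,0.002],"yaw":0},{"slide":[0,0,0],"yaw":0},{"slide":[0,0,0],"yaw":0}]'
```

```text
time: 5.2
ee_pos: [0.4885, -0.1716, 0.352]
tool_rot: [2.461, 1.952, 0.001]
wrist_force: [-0.4, -0.3, 5.1]
width: -0.0002
time: 5.58
ee_pos: [0.4885, -0.1716, 0.3505]
tool_rot: [2.461, 1.952, 0.001]
wrist_force: [-0.7, 0.2, 7.4]
width: 0.0001
```

```bash
python3 -m handwheel '[{"slide":[0,0,0.001],"yaw":0},{"slide":[0,0,0.001],"yaw":0},{"slide":[0,0,0],"yaw":0},{"slide":[0,0,0],"yaw":0}]'; python3 -m handwheel '[{"slide":[0,0,-0.01],"yaw":0},{"slide":[0,0,-0.02],"yaw":0},{"slide":[0,0,-0.02],"yaw":0},{"slide":[0,0,-0.01],"yaw":0},{"slide":[0,0,0],"yaw":0},{"slide":[0,0,0],"yaw":0},{"slide":[0,0,0],"yaw":0}]' 1
```

```text
time: 6.08
ee_pos: [0.4885, -0.1719, 0.3503]
tool_rot: [2.461, 1.952, 0.003]
wrist_force: [-3.8, 1.8, 17.3]
width: -0.0002
time: 6.95
ee_pos: [0.4882, -0.1712, 0.4068]
tool_rot: [-2.46, -1.951, 0.002]
wrist_force: [-0.4, 0.4, -1.0]
width: 0.0853
```

The button was driven to its stop (17 N) and released. Now I descend open and grip the band.

```bash
python3 -m handwheel '[{"slide":[0.0025,0,0.02],"yaw":0},{"slide":[0,0,0.02],"yaw":0},{"slide":[0,0,0.02],"yaw":0},{"slide":[0,0,0.018],"yaw":0},{"slide":[0,0,0.012],"yaw":0},{"slide":[0,0,0.008],"yaw":0},{"slide":[0,0,0],"yaw":0},{"slide":[0,0,0],"yaw":0}]' 1; python3 -m handwheel '[{"slide":[0,0,0],"yaw":0},{"slide":[0,0,0],"yaw":0},{"slide":[0,0,0],"yaw":0},{"slide":[0,0,0],"yaw":0},{"slide":[0,0,0],"yaw":0},{"slide":[0,0,0],"yaw":0}]' 0
python3 - <<'E'
from h import *
s=env.read_state();print(s["joints"],s["moment"]);cv2.imwrite("pics/w3.png",env.grab_frame("wrist")[:,:,::-1])
E
```

```text
time: 7.95
ee_pos: [0.4892, -0.1692, 0.3103]
tool_rot: [2.461, 1.951, 0.001]
wrist_force: [-0.4, 0.9, -0.3]
width: 0.0857
time: 8.7
ee_pos: [0.4892, -0.1691, 0.3103]
tool_rot: [2.461, 1.952, 0.001]
wrist_force: [-0.6, 1.5, 4.9]
width: 0.0443
[-0.26417719  0.38065596  0.73306156  1.76368227 -0.28258651  1.10429054
  0.33198182] [0.10822113 0.21349496 0.06026804]
```

View pics/w3.png

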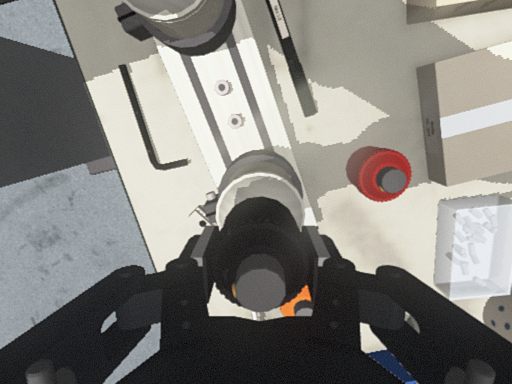

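Head gripped (width 44 mm), grey button at (260,285), nozzle side to the left. First try counter-clockwise.

```bash
python3 -m handwheel '[{"slide":[0,0,0],"yaw":-5},{"slide":[0,0,0],"yaw":-5},{"slide":[0,0,0],"yaw":-5},{"slide":[0,0,0],"yaw":0},{"slide":[0,0,0],"yaw":0}]'
python3 - <<'E'
from h import *
s=env.read_state();print(s["joints"][6],s["moment"],s["wrist_force"],s["width"]);cv2.imwrite("pics/w4.png",env.grab_frame("wrist")[:,:,::-1])
a,b=[cv2.imread(f"pics/{n}.png")[200:330,180:340] for n in("w3","w4")]
cv2.imwrite("pics/c4.png",cv2.convertScaleAbs(cv2.resize(np.hstack([a,b]),(768,312),interpolation=cv2.INTER_CUBIC),alpha=2,beta=20))
E
```

```text
time: 9.38
ee_pos: [0.4893, -0.1695, 0.3104]
tool_rot: [2.186, 2.253, 0.001]
wrist_force: [-0.9, -0.4, 5.0]
width: 0.0444
0.5677792945793867 [-0.17787834 -0.00325508  0.03417153] [-0.92798574 -0.44438287  4.95791737] 0.04440515766397407
```

View pics/c4.png

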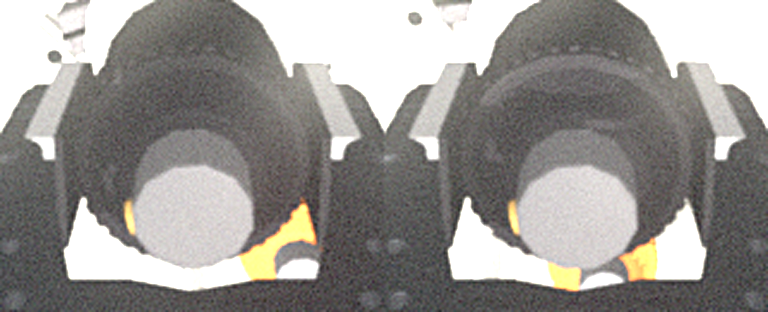

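The brass nozzle stayed at the same spot in the gripper view (left of the button) and the moment is about 0, so the head turned with the gripper by more than 0.15 rad. Counter-clockwise loosens, so it's a right-hand thread. Continuing to about 1.1 rad.

```bash
python3 -m handwheel '[{"slide":[0,0,0],"yaw":-8},{"slide":[0,0,0],"yaw":-8},{"slide":[0,0,0],"yaw":-8},{"slide":[0,0,0],"yaw":-8},{"slide":[0,0,0],"yaw":-8},{"slide":[0,0,0],"yaw":-8},{"slide":[0,0,0],"yaw":0},{"slide":[0,0,0],"yaw":0},{"slide":[0,0,0],"yaw":0}]'
python3 - <<'E'
from h import *
s=env.read_state();M=toolframe(s);print(s["joints"],s["moment"],s["width"]);print("turned",np.arctan2(M[1,0],M[0,0])-np.arctan2(.974,.225))
cv2.imwrite("pics/w5.png",env.grab_frame("wrist")[:,:,::-1])
a,b=[cv2.imread(f"pics/{n}.png")[200:330,180:340] for n in("w3","w5")]
cv2.imwrite("pics/c5.png",cv2.convertScaleAbs(cv2.resize(np.hstack([a,b]),(768,312),interpolation=cv2.INTER_CUBIC),alpha=2,beta=20))
E
```

```text
time: 10.55
ee_pos: [0.4895, -0.1692, 0.3104]
tool_rot: [1.083, 2.947, 0.0]
wrist_force: [0.7, -1.2, 4.8]
width: 0.0442
[-0.09458492  0.34229603  0.50250892  1.75754937 -0.18383949  1.08621158
  1.33555719] [-0.07943227 -0.0987176   0.05267479] 0.044165587140212466
turned 1.0934240517360125
```

View pics/c5.png

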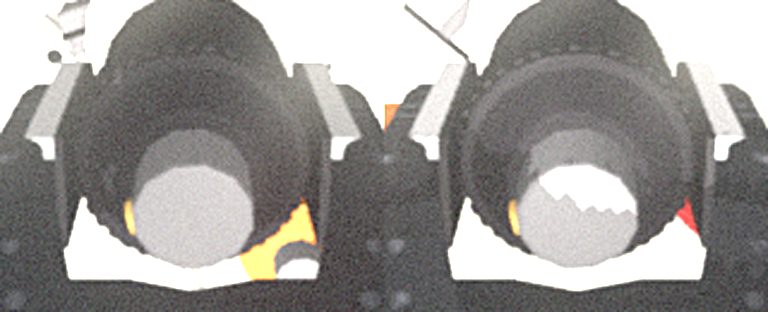

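Turned 1.09 rad, with the nozzle still fixed relative to the gripper, so there was no slip. Lifting straight up 10 cm.

```bash
python3 -m handwheel '[{"slide":[0,0,-0.005],"yaw":0},{"slide":[0,0,-0.005],"yaw":0},{"slide":[0,0,0],"yaw":0}]'; python3 -m handwheel '[{"slide":[0,0,-0.01],"yaw":0},{"slide":[0,0,-0.015],"yaw":0},{"slide":[0,0,-0.02],"yaw":0},{"slide":[0,0,-0.02],"yaw":0},{"slide":[0,0,-0.015],"yaw":0},{"slide":[0,0,-0.01],"yaw":0},{"slide":[0,0,0],"yaw":0},{"slide":[0,0,0],"yaw":0},{"slide":[0,0,0],"yaw":0},{"slide":[0,0,0],"yaw":0}]'
python3 - <<'E'
from h import *
s=env.read_state();print(s["wrist_force"],s["width"],np.abs(s["qd"]).max())
o=np.vstack([env.grab_frame("scene")[120:290,150:360],env.grab_frame("wrist")[180:350,155:365]])[:,:,::-1]
cv2.imwrite("pics/f.png",cv2.convertScaleAbs(cv2.resize(o,None,fx=1.7,fy=1.7),alpha=1.5,beta=15))
E
```

```text
time: 10.98
ee_pos: [0.4887, -0.1687, 0.3195]
tool_rot: [-1.079, -2.949, -0.001]
wrist_force: [-0.2, -0.1, -2.0]
width: 0.0441
time: 12.22
ee_pos: [0.4889, -0.1689, 0.4092]
tool_rot: [-1.078, -2.95, 0.0]
wrist_force: [0.7, 0.3, -1.4]
width: 0.0444
[ 0.74054138  0.31133427 -1.43411133] 0.04444250685090892 0.004573026231932737
```

View pics/f.png

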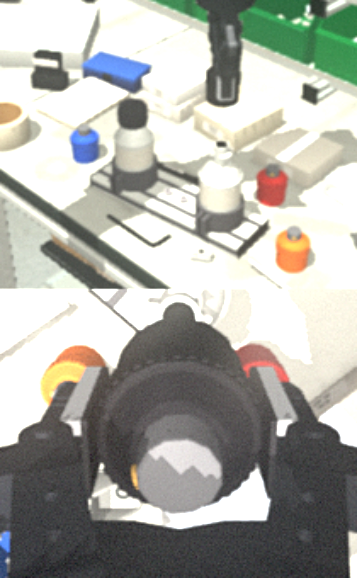

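The head is off. The bare neck shows at crop (221,150), the head is held in the gripper at (223,90), the button is up, and the loose items in view haven't moved. Handing in.

```bash
python3 -c "
from workcell import env
print(env.sign_off(), env.read_state()['time'])"
```

```text
the job is handed in; nothing more can be done
the job is handed in; nothing more can be done
```

The sprayer's pressure was let out, its head was unscrewed and lifted off, and the job was handed in at about 12 s of the 54 s allowed.

- **Pressing the button:** I used shut fingertips and pushed the button to its stop. The force rose from about 2.5 N at first touch to 17 N at the stop, after 6 mm of travel, and I then released it. The spring-back was not measured directly, but later pictures show the button up.
- **Unscrewing:** I gripped the head's band and tried counter-clockwise first. The head turned freely past 0.15 rad, so the thread is right-hand. I never tried clockwise, because it wasn't needed. I turned it 1.09 rad with no slip in the grip.
- **Last checks:** The head was lifted 99 mm straight up. The tool is level and still, and the scene picture shows the bare neck below the head. The wrist force of −1.4 N fits the weight of the head alone.
- **Other things on the bench:** The ones visible in the last picture look unmoved. I judged that by eye and did not measure each one.
- **Small disagreement:** The gripper read 44 mm on the 46 mm band. The grip still held without slipping.

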